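# Load a filter cube into its quick-change mount

### The arm

A 7-joint arm with a two-finger parallel gripper is mounted at the origin on a cart in front of the work surface, level with it; the furniture and walls round the work are solid. World frame = base frame: x ahead of the robot, y to its left, z up, the work surface at z = 0. Lengths are in m, angles in rad, forces in N, time in s.
With the tool pointing down it reaches from about 0.4 to 0.85 m from the base axis. Payload 4.5 kg.
Tool frame: the origin (TCP) lies at the very end of the fingers, on their centre line; the grasp point (between the pads) lies 19 mm behind it; z points along the fingers, y is the line along which they close (so a half turn about z gives the same grasp; the last joint's range is limited). The gripper opens to 85 mm and grips with 20 to 120 N. Pads are 22 mm wide; open, the fingers measure 114 mm over their backs; the gripper's body (76 mm by 85 mm) begins 54 mm behind the grasp point. The pads swing forward as they close: fully open they stand 13 mm farther back than shut.
Start: joints at [1.186, 0.689, -0.195, 1.565, 0.157, 0.902, -0.215], TCP at [0.254, -0.571, 0.231] pointing down, gripper open.
Joint ranges: [-3.01, 3.01], [-0.46, 2.08], [-1.47, 1.51], [0.13, 2.56], [-1, 4.14], [0.04, 2.09], [-2.66, 2.66]. Speed limits (rad/s): [2.57, 2.57, 3.14, 3.14, 3.14, 3.14, 3.14].

### API

Orientations are given as a unit quaternion [x, y, z, w].
In Python, from bench import telemetry, get_image, job gives the robot as it stands.
- The arm moves only by the tool apply_moves, never from a script. Its argument "moves" is a list of rows, each an object with "dp": the shift along the tool's x, y, z in units of 40 mm (1.0 is 40 mm), a list of three; "spin": the turn about the tool's z in units of 5 degrees (1.0 is 5 degrees); "grip": the opening, from 0 (shut) to 1 (fully open). In form: [{"dp": [tx, ty, tz], "spin": spin, "grip": grip}, ...]. A call has 1 to 10 rows; each row shifts and turns the commanded pose from where the row before left it, along the tool's axes as they then stand; what a row does not reach is not made up. A row lasts 1/10 s, in which the tool goes at most 50 mm and 8.59 degrees, less where a joint would pass 70% of its speed; a pose out of reach is approached as far as the arm can. A call is refused whole if a number of a shift passes 1 or a number of a turn 1, either way. A call with a gripper value outside its range is refused whole. The fingers move at their own pace and stop on an object; the grip force is fixed at half the most. Time passes only in rows, so rows that do not move let the fingers close. It gives the time, the measured TCP pose, the force, the opening and the grip force at its end, in the units of the state.
- telemetry.state(): the state, without advancing time (a new reading comes with each control period).
- get_image(name): name is "scene" or "side" or "wrist"; returns a dict with "img" (400x640x3 uint8, blue, green, red), "vertical_fov" (degrees; the focal length in pixels is half the picture's height over the tangent of half this angle, whatever the lens; pixels are square), "cx", "cy" (the principal point, pixels), "R" (3x3) and "t" (3): a world point X has camera coordinates R X + t. Camera axes: x right, y down, z forward; pixel columns grow to the right and rows downward; lengths in m; the calibration is good to about 2 mm. A picture is of the moment at which its call begins. There is no depth.
- job.close_job(): hands the job in; it is judged then, once.
The state is a dict: "time_s": time; "joint_positions": joint angles; "dq": joint speeds; "joint_efforts": joint torques, N m; "ee_pos": TCP position; "ee_rot": TCP orientation; "ft_force": force on the tool from outside, world axes, zero at the start; "moment": the same for the moment, N m; "opening": finger opening in m; "finger_force": force on a finger pad.
Only numpy, scipy, OpenCV 4.12 (cv2) and the standard library are available. Lean on these libraries where they do the work, as an engineer would, in place of code of your own. Each camera call takes 0.05 s, during which the arm holds its last target. There are 200 camera calls.

### The job

Load the filter cube into the filter mount without gripping or lifting it: with one fingertip press the long bar down and keep it down, so that the spring-closed keeper flap stands open, and meanwhile push the cube with the other fingertip along the runway until it is fully home against the back wall. Then let go of the bar so that the flap springs shut with its lip behind the cube. Leave the things lying round the mount where they are.

Things in the scene. Friction and masses are not known exactly. Their poses are not given: they have to be found in the camera images.
- mount: Filter mount screwed to the table: aluminium runway between two low dark rails, leading into a bay. Origin at table height (z=0) on the runway's centre line, below the entry face of the flap's lip; x along the runway in the pushing direction, y left of the push, z up. Deck at z=8 mm, x=-87 (open end) to 40 (back wall). Channel y=-18.5..18.5 mm; rails 4 mm thick, tops at z=22 mm.
- bay (a point): Point of the mount on the deck at mount x=25, y=0, z=8 mm (axes as the mount's): the cube's origin is there when the cube is fully home, touching the back wall (face at x=40, top at z=50, round beam port in it). The bay's left wall (x=-2..48, y=18.5..22.5 mm) has its top at z=42. Right of the runway are only two screwed feet, out to y=-44, up to z=14 mm.
- flap (a joint): Angle (rad) of the keeper flap, a bright steel sheet 2.5 mm thick on a hinge rod parallel to the runway. 0 = shut (sheet level), grows as it opens, stop at 0.95. A spring shuts it in under 1 s when let go; 2 N on the middle of the bar starts it, 3 to 4 N hold it at 0.8. One rocker: left of the hinge is the press bar, which goes down; right of it the bay's cover with the lip, which rises.
- hinge (a point): Point on the flap's hinge axis at mount x=0, y=20.5, z=47.5 mm; the axis is parallel to mount x. A hinge post stands at mount x=-85..-77, y=17.5..25.5 mm, top at z=50. The cover spans mount x=0..46 mm and 42 mm right of the hinge, but its entry edge is cut away from x=0 to 18 mm beyond 23 mm right of the hinge (mount y<-2.5), as room for the pushing finger.
- bar_mid (a point): Point on top of the press bar, at its mid-length, 26 mm left of the hinge axis (shut: mount x=-32, y=46.5, z=48.75 mm). The bar spans mount x=-92..28 mm and 6 to 47 mm left of the hinge; a tip can slide along it and keep it down. A level fingertip at height h over the table whose inner edge is d from the hinge axis opens it to about atan((49 mm-h)/d): d=24, h=28 mm give about 0.72.
- lip (a point): Lower edge of the keeper lip, at its middle, entry face. The lip is a tongue 3 mm thick (mount x=0..3) hanging from the cover 12 to 22 mm right of the hinge (mount y=8.5..-1.5), down to z=37.5 mm when shut: 6.5 mm lower than the top of the cube, which it stops. With the flap at 0.55 rad or more the cube passes below it. With the cube home it drops 3 mm behind the rear face.
- cube: Black filter cube, 90 g: block 34 x 34 mm, 36 mm high, a flat 4 mm window collar on its front. Origin at the underside, amid its width. Its own x points to the plain rear face, the one to push, 19 mm from the origin; the block's front face is 15 mm the other way, its collar goes into the beam port. It starts standing on the runway, collar towards the bay, so its x is opposite to the mount's.
- level: Bystander: round spirit level, 32 mm wide, 12 mm high, lying right of the mount; origin under its centre. Not to be disturbed.
- dish: Bystander: clear 35 mm petri dish with lid, 38 mm wide, 11 mm high, lying right of the mount; origin under its centre. Not to be disturbed.
- driver: Bystander: ball driver with red handle, 175 mm long, 25 mm high, lying on the table left of the mount and about parallel to it; origin at its middle, table height; its length is along its own y. Not to be disturbed.

How it is judged:
By the outcome, as a careful person would: the job done as asked, in the order asked, and still so for the second after the job is handed in, with the robot touching nothing.
It also fails if it takes over 35 s, if anything falls off the work surface, if the arm or the gripper's body presses on something with over 40 N, if the wrist force passes 120 N, or if a joint passes its speed limit or range.

## Working session

There is one attempt and no reset: what is moved stays moved. The work goes in short steps, Python scripts to look and compute and a tool call to move; the robot and the scene stay as the last step left them, time stands still between calls to the robot, and variables do not carry over. Pictures are saved under pics/ and viewed, at most 10 in all, crops included, and the job is handed in when it is done.

Besides the shell and the picture viewer there is one more tool, called in YAML: its name, and indented under it one key for each argument. apply_moves: Moves the arm, as the interface text tells. Its arguments: {"type":"object","properties":{"moves":{"type":"array"}},"required":["moves"]}

```bash
mkdir -p pics; ls
cat > h.py <<'E'
import numpy as np, cv2
from bench import telemetry, get_image, job
def cam(n):
    d=get_image(n); h=d["img"].shape[0]; f=h/2/np.tan(np.radians(d["vertical_fov"])/2)
    d["K"]=np.array([[f,0,d["cx"]],[0,f,d["cy"]],[0,0,1]]); d["R"]=np.array(d["R"]); d["t"]=np.array(d["t"]); return d
def ray(d,uv):
    v=d["R"].T@np.linalg.inv(d["K"])@np.array([uv[0],uv[1],1.]); return -d["R"].T@d["t"], v/np.linalg.norm(v)
def onz(d,uv,z):
    c,v=ray(d,uv); return c+v*(z-c[2])/v[2]
def proj(d,X):
    p=d["K"]@(d["R"]@np.asarray(X,float)+d["t"]); return p[:2]/p[2]
def tri(o):
    A=np.zeros((3,3));b=np.zeros(3)
    for d,uv in o:
        c,v=ray(d,uv);P=np.eye(3)-np.outer(v,v);A+=P;b+=P@c
    return np.linalg.solve(A,b)
E
python3 - <<'E'
from h import *
import pickle
D={}
for n in("scene","side","wrist"):
    D[n]=cam(n); cv2.imwrite(f"pics/{n}0.png",D[n]["img"]); print(n,-D[n]["R"].T@D[n]["t"],D[n]["R"][2],D[n]["K"][0,0])
pickle.dump(D,open("d0.pkl","wb"))
s=telemetry.state();print(s)
E
```

```text
pics
scene [-0.16239941 -0.35956029  0.5372261 ] [ 0.81524485  0.19015405 -0.54700756] 495.60764466570265
side [-0.01630635  0.2437331   0.53104054] [ 0.64331606 -0.52804807 -0.55435519] 493.6015255732761
wrist [ 0.31689735 -0.54198531  0.37385999] [-0.25533783 -0.1117715  -0.96036958] 292.91364005019767
{'time_s': 0.15, 'joint_positions': array([ 1.18580564,  0.68975681, -0.19454607,  1.56609469,  0.15727663,
        0.90253283, -0.21514357]), 'dq': array([-0.00096204, -0.00545686, -0.00013973, -0.00209037, -0.00183481,
        0.00070455,  0.00171386]), 'joint_efforts': array([-2.38495377e-03, -5.39934003e+01, -1.26893196e+00, -1.58716536e+01,
        9.17371624e-03,  6.50715345e-03,  3.37494853e-06]), 'ee_pos': array([ 0.25393648, -0.57054232,  0.23069308]), 'ee_rot': array([ 9.78154419e-01,  2.07878427e-01, -1.85612531e-04, -6.76795166e-04]), 'ft_force': array([0.41689179, 0.36536676, 0.14179831]), 'moment': array([ 0.04623046, -0.01992674,  0.04623418]), 'finger_force': 0.0, 'opening': 0.08561881558180372}
```

View pics/scene0.png

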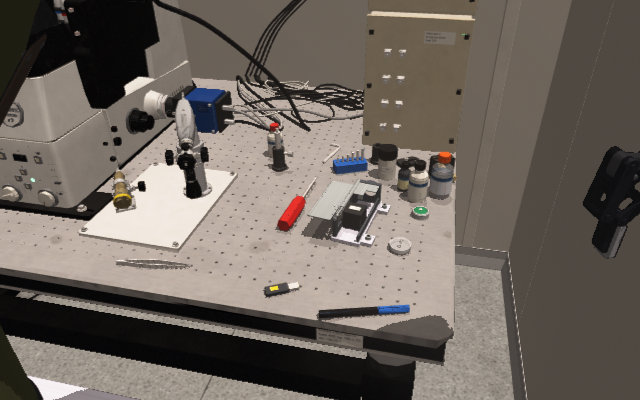

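View pics/side0.png

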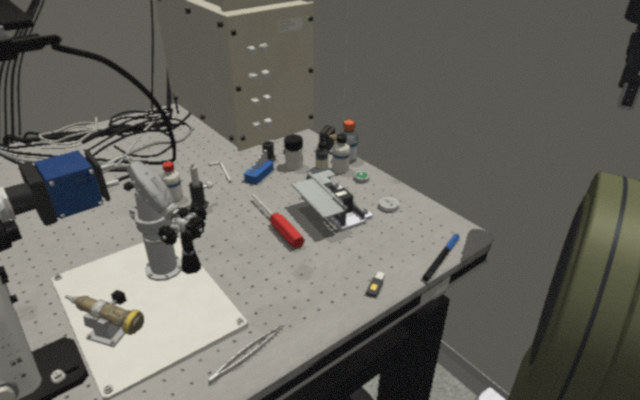

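The mount is at about (345,210) in the scene view and (330,200) in the side view. The driver lies to its left, and the dish (400,245) and level (420,212) to its right. I'll zoom in on both views.

Run:
```python
from h import *
import pickle
D=pickle.load(open("d0.pkl","rb"))
a=cv2.resize(D["scene"]["img"][160:260,270:440],None,fx=4.7,fy=4.7,interpolation=cv2.INTER_CUBIC)
cv2.imwrite("pics/sc.png",a)
a=cv2.resize(D["side"]["img"][150:250,240:410],None,fx=4.7,fy=4.7,interpolation=cv2.INTER_CUBIC)
cv2.imwrite("pics/sd.png",a)
for uv in((340,238),(375,190),(400,245),(420,212),(292,213)): print(uv,onz(D["scene"],uv,0.01))
for uv in((388,205),(361,177),(287,230)): print(uv,onz(D["side"],uv,0.01))
```

```text
(340, 238) [ 0.49892822 -0.23398256  0.01      ]
(375, 190) [ 0.66376319 -0.27174487  0.01      ]
(400, 245) [ 0.50161043 -0.33634492  0.01      ]
(420, 212) [ 0.60615712 -0.36311219  0.01      ]
(292, 213) [ 0.55334142 -0.1329087   0.01      ]
(388, 205) [ 0.50040384 -0.33129839  0.01      ]
(361, 177) [ 0.60655822 -0.35950723  0.01      ]
(287, 230) [ 0.55330824 -0.1377227   0.01      ]
```

View pics/sc.png

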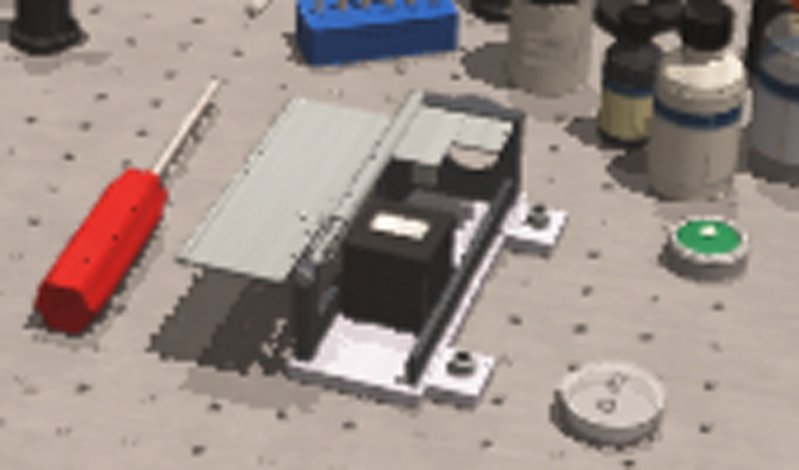

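View pics/sd.png

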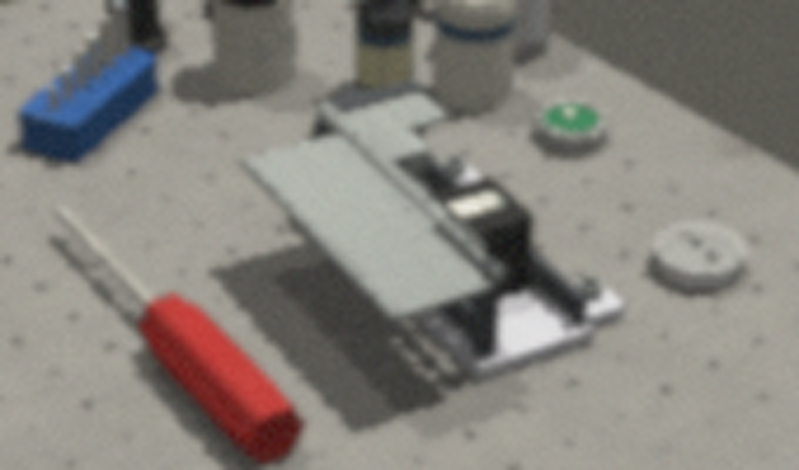

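Both crops show the mount clearly. In the scene crop the press bar's corners are near-left (178,262), far-left (293,97) and near-right (290,280). In the side crop they are (395,315), (245,160) and (490,283). The cube stands on the runway with its top label at scene crop (400,222), and the driver lies left of the bar. I'll triangulate the bar corners.

```bash
cat >> h.py <<'E'
def fit2(M,W):  # planar mount pose: yaw, origin
    M=np.array(M)[:,:2];W=np.array(W)[:,:2];a=M-M.mean(0);b=W-W.mean(0)
    th=np.arctan2((a[:,0]*b[:,1]-a[:,1]*b[:,0]).sum(),(a*b).sum());R=np.array([[np.cos(th),-np.sin(th)],[np.sin(th),np.cos(th)]])
    o=W.mean(0)-R@M.mean(0); return th,o,np.abs(M@R.T+o-W).max(1)
E
python3 - <<'E'
from h import *
import pickle
D=pickle.load(open("d0.pkl","rb"))
S=lambda x,y:(270+(x+.5)/4.7-.5,160+(y+.5)/4.7-.5)
T=lambda x,y:(240+(x+.5)/4.7-.5,150+(y+.5)/4.7-.5)
P=[tri([(D["scene"],S(*a)),(D["side"],T(*b))]) for a,b in(((178,262),(395,315)),((293,97),(245,160)),((290,280),(490,283)))]
print(np.round(P,4))
M=np.array([[-92,67.5],[28,67.5],[-92,26.5]])/1e3
th,o,e=fit2(M,P);print(np.degrees(th),o,e)
s=telemetry.state(); print(s["ee_pos"]); 
from scipy.spatial.transform import Rotation as Ro
print(Ro.from_quat(s["ee_rot"]).as_matrix().round(3))
w=D["wrist"];Rt=Ro.from_quat(s["ee_rot"]).as_matrix()
print("cam in tool",Rt.T@(-w["R"].T@w["t"]-s["ee_pos"]),(Rt.T@w["R"].T).round(3))
E
```

```text
[[ 0.501  -0.1772  0.0494]
 [ 0.6171 -0.1948  0.0511]
 [ 0.4983 -0.2189  0.0482]]
-7.753900704676292 [ 0.58301456 -0.25732189] [0.00081732 0.00281219 0.00282388]
[ 0.25393648 -0.57054232  0.23069308]
[[ 0.914  0.407 -0.001]
 [ 0.407 -0.914  0.001]
 [-0.    -0.001 -1.   ]]
cam in tool [ 0.06912106 -0.00068493 -0.14317174] [[ 0.001 -0.96  -0.279]
 [ 1.     0.001 -0.   ]
 [ 0.001 -0.279  0.96 ]]
```

```bash
cat >> h.py <<'E'
from scipy.spatial.transform import Rotation as Ro
def w2m(X,th,o):
    c,s=np.cos(th),np.sin(th);d=np.asarray(X)[:2]-o;return np.array([c*d[0]+s*d[1],-s*d[0]+c*d[1]])
def m2w(m,th,o):
    c,s=np.cos(th),np.sin(th);return np.array([c*m[0]-s*m[1],s*m[0]+c*m[1]])+o
def delta(m,z,th,o):  # tool-axis shift in units of 40 mm and spin in units of 5 deg to reach mount xy, height z
    s=telemetry.state();R=Ro.from_quat(s["ee_rot"]).as_matrix();t=np.r_[m2w(m,th,o),z]
    a=np.arctan2(R[1,0],R[0,0]);return (R.T@(t-s["ee_pos"])/.04).round(3),np.degrees(a-th)/5
E
python3 - <<'E'
from h import *
import pickle
D=pickle.load(open("d0.pkl","rb"));th,o=np.radians(-7.75),np.array([.583,-.2573])
S=lambda x,y:(270+(x+.5)/4.7-.5,160+(y+.5)/4.7-.5)
for p,z in(((343,238),.044),((440,262),.044),((343,315),.008),((412,330),.008),((290,362),.008),((420,400),.0)): print(p,w2m(onz(D["scene"],S(*p),z),th,o).round(4))
print(delta((-.075,.02),.231,th,o))
E
```

```text
(343, 238) [-0.0523  0.0191]
(440, 262) [-0.0548 -0.019 ]
(343, 315) [-0.0515  0.0189]
(412, 330) [-0.0516 -0.0085]
(290, 362) [-0.0855  0.028 ]
(420, 400) [-0.0808 -0.0209]
(array([ 9.369e+00, -5.220e+00, -1.000e-03]), np.float64(6.3492224673815345))
```

apply_moves:
  moves:
    - {"dp":[0.94,-0.52,0],"spin":0,"grip":0.6}
    - {"dp":[0.94,-0.52,0],"spin":0,"grip":0.6}
    - {"dp":[0.94,-0.52,0],"spin":0,"grip":0.6}
    - {"dp":[0.94,-0.52,0],"spin":0,"grip":0.6}
    - {"dp":[0.94,-0.52,0],"spin":0,"grip":0.6}
    - {"dp":[0.94,-0.52,0],"spin":0,"grip":0.6}
    - {"dp":[0.94,-0.52,0],"spin":0,"grip":0.6}
    - {"dp":[0.94,-0.52,0],"spin":0,"grip":0.6}
    - {"dp":[0.94,-0.52,0],"spin":0,"grip":0.6}
    - {"dp":[0.94,-0.52,0],"spin":0,"grip":0.6}

```text
time_s: 1.15
ee_pos: [0.5138, -0.2265, 0.2312]
ee_rot: [0.978, 0.208, -0.0, -0.0]
ft_force: [0.4, -0.7, 0.6]
opening: 0.051
finger_force: 0.0
```

apply_moves:
  moves:
    - {"dp":[0,0,0],"spin":0.9,"grip":0.6}
    - {"dp":[0,0,0],"spin":0.9,"grip":0.6}
    - {"dp":[0,0,0],"spin":0.9,"grip":0.6}
    - {"dp":[0,0,0],"spin":0.9,"grip":0.6}
    - {"dp":[0,0,0],"spin":0.9,"grip":0.6}
    - {"dp":[0,0,0],"spin":0.9,"grip":0.6}
    - {"dp":[0,0,0],"spin":0.9,"grip":0.6}
    - {"dp":[0,0,0],"spin":0,"grip":0.6}
    - {"dp":[0,0,0],"spin":0,"grip":0.6}

```text
time_s: 2.05
ee_pos: [0.513, -0.2279, 0.2311]
ee_rot: [0.998, -0.064, -0.0, 0.0]
ft_force: [0.4, -0.6, -1.6]
opening: 0.0515
finger_force: 0.0
```

Run:
```python
from h import *
import pickle
D=cam("wrist");pickle.dump(D,open("d1.pkl","wb"));cv2.imwrite("pics/w1.png",D["img"])
th,o=np.radians(-7.75),np.array([.583,-.2573])
s=telemetry.state();print(s["time_s"],s["ee_pos"],s["opening"],delta((-.075,.02),.231,th,o))
for m in((-.092,.0675,.04875),(.028,.0675,.04875),(-.092,.0265,.04875),(-.087,-.0225,.008),(.046,-.0215,.0488),(-.053,-.017,.044)): print(m,proj(D,np.r_[m2w(m[:2],th,o),m[2]]).round(1))
```

```text
2.1 [ 0.51302054 -0.22795712  0.23118308] 0.051063266999081564 (array([-0.043, -0.009,  0.005]), np.float64(0.06875901149895781))
(-0.092, 0.0675, 0.04875) [275.3 193.1]
(0.028, 0.0675, 0.04875) [271.5  81.3]
(-0.092, 0.0265, 0.04875) [310.9 193.4]
(-0.087, -0.0225, 0.008) [349.9 181.6]
(0.046, -0.0215, 0.0488) [358.1  63. ]
(-0.053, -0.017, 0.044) [349.5 159.2]
```

View pics/w1.png

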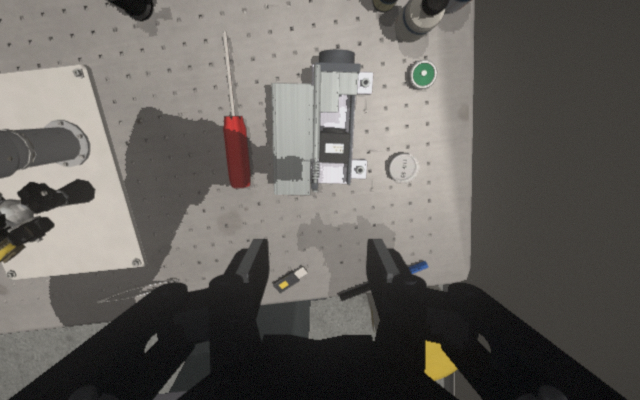

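The wrist view agrees with the predicted positions: bar corners at (275,194), (272,84) and (311,195), cube at (335,148), open runway end at (332,183). I'll zoom once to refine.

Run:
```python
import pickle,cv2
D=pickle.load(open("d1.pkl","rb"));cv2.imwrite("pics/w1c.png",cv2.resize(D["img"][70:205,260:380],None,fx=4.4,fy=4.4,interpolation=cv2.INTER_CUBIC))
```

```text
(no output)
```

View pics/w1c.png

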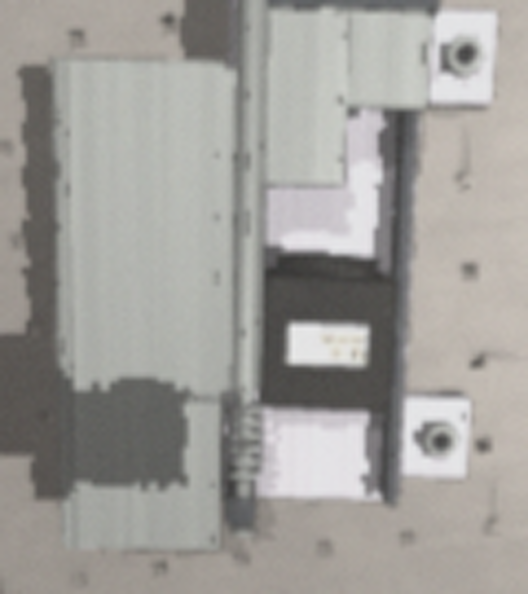

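Run:
```python
from h import *
import pickle
D=pickle.load(open("d1.pkl","rb"));s=telemetry.state()
C=lambda p:(260+(p[0]+.5)/4.4-.5,70+(p[1]+.5)/4.4-.5)
M=np.array([[-92,67.5],[28,67.5],[-92,26.5],[0,-2.5],[18,-2.5],[18,-21.5]])/1e3
U=[(66,550),(56,60),(220,550),(346,187),(346,108),(428,108)]
W=[onz(D,C(u),.04875) for u in U]
th,o,e=fit2(M,W);print(np.degrees(th),o,(e*1e3).round(2))
for u in((263,403),(393,408),(268,275),(388,280)): print(w2m(onz(D,C(u),.044),th,o).round(4))
print("deck end",w2m(onz(D,C((310,498)),.008),th,o))
print("tool in mount",w2m(s["ee_pos"],th,o),delta((-.075,.02),.231,th,o))
# tips in wrist picture -> lateral place at tip height
for u in((248,240),(268,240),(368,240),(386,240)): print(u,w2m(onz(D,u,.235),th,o).round(4))
```

```text
-8.28127052914189 [ 0.58093459 -0.25688196] [0.33 0.62 0.48 0.16 0.48 0.34]
[-0.0536  0.0164]
[-0.0543 -0.0171]
[-0.0214  0.0158]
[-0.0221 -0.0143]
deck end [-0.08670456  0.00186247]
tool in mount [-0.07137202  0.01884139] (array([-0.09 , -0.03 ,  0.005]), np.float64(0.17501311732733577))
(248, 240) [-0.0654  0.0545]
(268, 240) [-0.0652  0.0442]
(368, 240) [-0.0644 -0.0075]
(386, 240) [-0.0642 -0.0168]
```

apply_moves:
  moves:
    - {"dp":[-0.14,-0.02,0],"spin":0.18,"grip":0.6}
    - {"dp":[0,0,0.9],"spin":0,"grip":0.6}
    - {"dp":[0,0,0.9],"spin":0,"grip":0.6}
    - {"dp":[0,0,0.9],"spin":0,"grip":0.6}
    - {"dp":[0,0,0.9],"spin":0,"grip":0.6}
    - {"dp":[0,0,0.6],"spin":0,"grip":0.6}
    - {"dp":[0,0,0],"spin":0,"grip":0.6}
    - {"dp":[0,0,0],"spin":0,"grip":0.6}

```text
time_s: 2.9
ee_pos: [0.5075, -0.2266, 0.0637]
ee_rot: [0.997, -0.073, -0.0, -0.0]
ft_force: [0.5, -0.4, 1.1]
opening: 0.0512
finger_force: 0.0
```

Run:
```python
from h import *
import pickle
D=cam("wrist");E=cam("scene");pickle.dump((D,E),open("d2.pkl","wb"))
a=cv2.resize(D["img"][60:380,160:480],(480,480));b=cv2.resize(E["img"][140:260,260:380],None,fx=4,fy=4,interpolation=cv2.INTER_CUBIC)[:, :320]
cv2.imwrite("pics/c2.png",np.hstack([a,b]))
th,o=np.radians(-8.28),np.array([.5809,-.2569])
s=telemetry.state();print(s["time_s"],s["ee_pos"],s["ft_force"],w2m(s["ee_pos"],th,o),delta((-.077,.0195),.06,th,o))
```

```text
3.0 [ 0.50861589 -0.22705137  0.06482548] [-0.17738899 -0.97227623  0.37983068] [-0.07582916  0.0191278 ] (array([-0.03 , -0.009,  0.121]), np.float64(-0.02742679686759116))
```

View pics/c2.png

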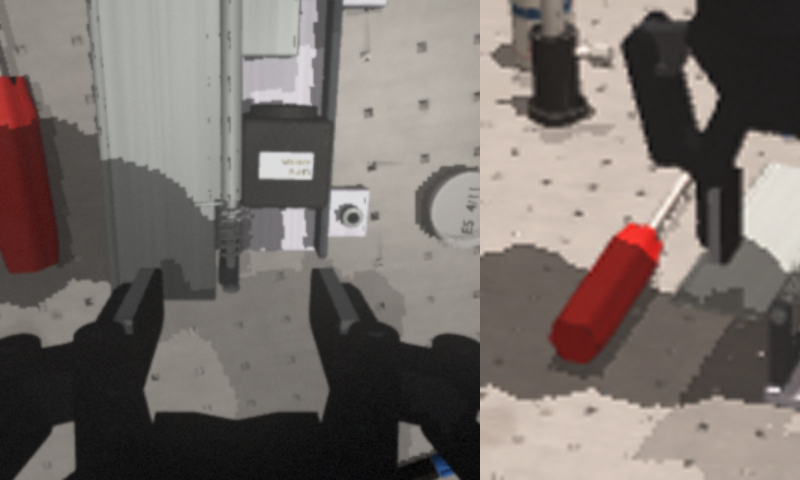

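The fingers straddle as planned: left tip over the bar (wrist crop (145,290)), right tip behind the cube (cube rear edge at row 207, tip at (330,290)). Next I press the bar down.

apply_moves:
  moves:
    - {"dp":[0,0,0.2],"spin":0,"grip":0.6}
    - {"dp":[0,0,0.15],"spin":0,"grip":0.6}
    - {"dp":[0,0,0.15],"spin":0,"grip":0.6}
    - {"dp":[0,0,0.15],"spin":0,"grip":0.6}
    - {"dp":[0,0,0.15],"spin":0,"grip":0.6}
    - {"dp":[0,0,0.15],"spin":0,"grip":0.6}
    - {"dp":[0,0,0],"spin":0,"grip":0.6}
    - {"dp":[0,0,0],"spin":0,"grip":0.6}
    - {"dp":[0,0,0],"spin":0,"grip":0.6}

```text
time_s: 3.9
ee_pos: [0.5078, -0.2257, 0.0252]
ee_rot: [0.997, -0.073, -0.0, -0.0]
ft_force: [0.9, 1.7, 1.2]
opening: 0.0514
finger_force: 1.3
```

Run:
```python
from h import *
import pickle
D=cam("wrist");E=cam("scene");F=cam("side");pickle.dump((D,E,F),open("d3.pkl","wb"))
a=cv2.resize(D["img"][60:300,200:440],(400,400));b=cv2.resize(E["img"][160:260,290:390],(400,400),interpolation=cv2.INTER_CUBIC)
cv2.imwrite("pics/c3.png",np.hstack([a,b]))
th,o=np.radians(-8.28),np.array([.5809,-.2569])
s=telemetry.state();print(s["time_s"],s["ee_pos"],s["ft_force"],s["opening"],w2m(s["ee_pos"],th,o))
```

```text
4.05 [ 0.50777372 -0.22576029  0.02530548] [0.90648922 2.57768432 1.22682311] 0.05103728509437648 [-0.07684847  0.02028414]
```

View pics/c3.png

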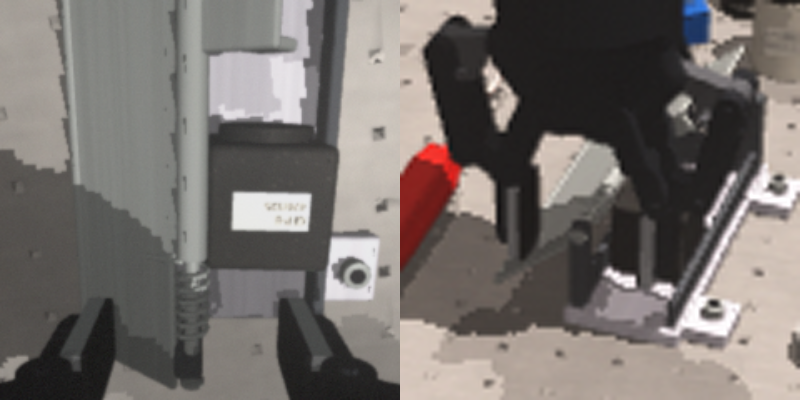

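Run:
```python
from h import *
import pickle
D,E,F=pickle.load(open("d3.pkl","rb"));th,o=np.radians(-8.28),np.array([.5809,-.2569])
# flap angle: intersect the ray to the bar's near outer corner with the mount plane x=-92
u=(290+95/4,160+282/4);c,v=ray(E,u)
ex=np.array([np.cos(th),np.sin(th),0]);p0=np.r_[m2w((-.092,0),th,o),0]
X=c+v*((p0-c)@ex)/(v@ex);m=w2m(X,th,o);print(m,X[2],"angle",np.arctan2(.0475-X[2],m[1]-.0205))
```

```text
[-0.092       0.05625919] 0.01947696704813273 angle 0.6646975331745759
```

Flap is at about 0.66–0.70 rad, enough for the cube to pass. I press slightly deeper, then push.

apply_moves:
  moves:
    - {"dp":[0,0,0.05],"spin":0,"grip":0.6}
    - {"dp":[0.15,0,0],"spin":0,"grip":0.6}
    - {"dp":[0.15,0,0],"spin":0,"grip":0.6}
    - {"dp":[0.1,0,0],"spin":0,"grip":0.6}
    - {"dp":[0.1,0,0],"spin":0,"grip":0.6}
    - {"dp":[0.1,0,0],"spin":0,"grip":0.6}
    - {"dp":[0.1,0,0],"spin":0,"grip":0.6}
    - {"dp":[0.1,0,0],"spin":0,"grip":0.6}
    - {"dp":[0.1,0,0],"spin":0,"grip":0.6}
    - {"dp":[0.1,0,0],"spin":0,"grip":0.6}

```text
time_s: 5.05
ee_pos: [0.5476, -0.2324, 0.0233]
ee_rot: [0.997, -0.073, 0.0, 0.0]
ft_force: [-2.5, 1.6, 1.3]
opening: 0.0514
finger_force: 1.5
```

apply_moves:
  moves:
    - {"dp":[0.1,0,0],"spin":0,"grip":0.6}
    - {"dp":[0.1,0,0],"spin":0,"grip":0.6}
    - {"dp":[0.1,0,0],"spin":0,"grip":0.6}
    - {"dp":[0.1,0,0],"spin":0,"grip":0.6}
    - {"dp":[0,0,0],"spin":0,"grip":0.6}
    - {"dp":[0,0,0],"spin":0,"grip":0.6}

```text
time_s: 5.65
ee_pos: [0.5643, -0.2348, 0.0235]
ee_rot: [0.997, -0.073, 0.001, 0.0]
ft_force: [0.1, 2.3, 1.2]
opening: 0.0512
finger_force: 1.3
```

Run:
```python
from h import *
import pickle
D=cam("wrist");E=cam("scene");F=cam("side");pickle.dump((D,E,F),open("d4.pkl","wb"))
a=cv2.resize(D["img"][100:340,200:440],(400,400));b=cv2.resize(E["img"][160:260,300:400],(400,400),interpolation=cv2.INTER_CUBIC)
cv2.imwrite("pics/c4.png",np.hstack([a,b]))
th,o=np.radians(-8.28),np.array([.5809,-.2569])
s=telemetry.state();print(s["time_s"],s["ee_pos"],s["ft_force"],s["opening"],w2m(s["ee_pos"],th,o))
```

```text
5.8 [ 0.56420078 -0.23471463  0.02361188] [1.70734919 1.54030063 1.58876972] 0.05147845543834309 [-0.01972009  0.01954925]
```

View pics/c4.png

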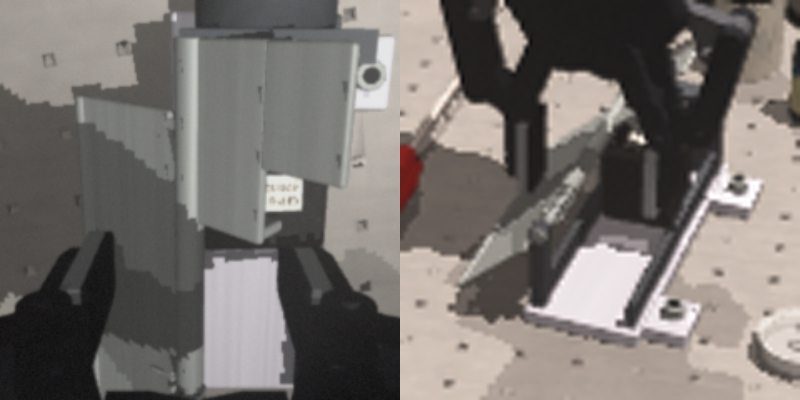

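The cube is passing under the raised lip (label at wrist crop (283,195), lip at (270,232)), with about 15 mm to go. I'll creep on.

apply_moves:
  moves:
    - {"dp":[0.08,0,0],"spin":0,"grip":0.6}
    - {"dp":[0.08,0,0],"spin":0,"grip":0.6}
    - {"dp":[0.06,0,0],"spin":0,"grip":0.6}
    - {"dp":[0.05,0,0],"spin":0,"grip":0.6}
    - {"dp":[0.03,0,0],"spin":0,"grip":0.6}
    - {"dp":[0,0,0],"spin":0,"grip":0.6}

```text
time_s: 6.4
ee_pos: [0.5753, -0.2365, 0.0233]
ee_rot: [0.997, -0.073, 0.0, 0.0]
ft_force: [-1.2, 2.1, 2.4]
opening: 0.0512
finger_force: 1.4
```

apply_moves:
  moves:
    - {"dp":[0.03,0,0],"spin":0,"grip":0.6}
    - {"dp":[0.03,0,0],"spin":0,"grip":0.6}
    - {"dp":[0,0,0],"spin":0,"grip":0.6}

```text
time_s: 6.7
ee_pos: [0.5776, -0.2368, 0.0233]
ee_rot: [0.997, -0.073, 0.0, 0.0]
ft_force: [-1.2, 1.5, 1.0]
opening: 0.0514
finger_force: 1.4
```

apply_moves:
  moves:
    - {"dp":[0.02,0,0],"spin":0,"grip":0.6}
    - {"dp":[0.02,0,0],"spin":0,"grip":0.6}
    - {"dp":[0,0,0],"spin":0,"grip":0.6}

```text
time_s: 7.0
ee_pos: [0.5791, -0.2371, 0.0233]
ee_rot: [0.997, -0.073, 0.0, 0.0]
ft_force: [-1.8, 1.9, 2.5]
opening: 0.0513
finger_force: 1.5
```

apply_moves:
  moves:
    - {"dp":[0.03,0,0],"spin":0,"grip":0.6}
    - {"dp":[0.03,0,0],"spin":0,"grip":0.6}
    - {"dp":[0,0,0],"spin":0,"grip":0.6}

```text
time_s: 7.3
ee_pos: [0.5806, -0.2373, 0.0232]
ee_rot: [0.997, -0.073, -0.001, -0.0]
ft_force: [-3.5, 2.7, 2.8]
opening: 0.0508
finger_force: 2.7
```

apply_moves:
  moves:
    - {"dp":[0.03,0,0],"spin":0,"grip":0.6}
    - {"dp":[0,0,0],"spin":0,"grip":0.6}

```text
time_s: 7.5
ee_pos: [0.5806, -0.2374, 0.0232]
ee_rot: [0.997, -0.074, -0.002, -0.0]
ft_force: [-5.5, 3.1, 4.0]
opening: 0.0512
finger_force: 3.7
```

Run:
```python
from h import *
import pickle
D=cam("wrist");E=cam("scene");F=cam("side");pickle.dump((D,E,F),open("d5.pkl","wb"))
a=cv2.resize(D["img"][100:340,200:440],(400,400));b=cv2.resize(E["img"][160:260,300:400],(400,400),interpolation=cv2.INTER_CUBIC)
cv2.imwrite("pics/c5.png",np.hstack([a,b]))
th,o=np.radians(-8.28),np.array([.5809,-.2569])
s=telemetry.state();print(s["time_s"],s["ee_pos"],s["ft_force"],s["opening"],w2m(s["ee_pos"],th,o))
```

```text
7.65 [ 0.58061006 -0.23733622  0.02315204] [-5.33108306  2.91229741  5.05675015] 0.05098851524818094 [-0.00310431  0.01931809]
```

apply_moves:
  moves:
    - {"dp":[0.06,0,0],"spin":0,"grip":0.6}
    - {"dp":[0.06,0,0],"spin":0,"grip":0.6}
    - {"dp":[0,0,0],"spin":0,"grip":0.6}

```text
time_s: 7.95
ee_pos: [0.5807, -0.2376, 0.0227]
ee_rot: [0.997, -0.074, -0.006, -0.001]
ft_force: [-13.5, 4.3, 10.3]
opening: 0.0513
finger_force: 7.7
```

View pics/c5.png

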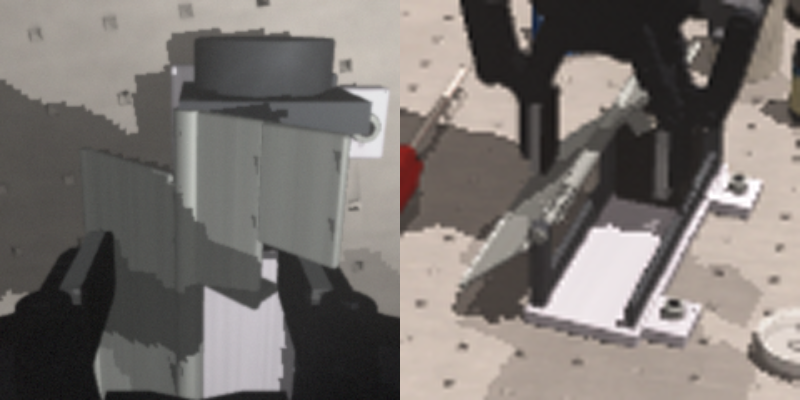

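The push stalls against a hard stop with the force rising to 13 N, so the cube is home. It sits in the bay with clear deck behind it (scene crop (640,215)). I back off with the bar still held, then lift.

apply_moves:
  moves:
    - {"dp":[-0.1,0,0],"spin":0,"grip":0.6}
    - {"dp":[-0.1,0,0],"spin":0,"grip":0.6}
    - {"dp":[-0.1,0,0],"spin":0,"grip":0.6}
    - {"dp":[-0.1,0,0],"spin":0,"grip":0.6}
    - {"dp":[-0.1,0,0],"spin":0,"grip":0.6}
    - {"dp":[-0.1,0,0],"spin":0,"grip":0.6}
    - {"dp":[0,0,0],"spin":0,"grip":0.6}

```text
time_s: 8.65
ee_pos: [0.5629, -0.2349, 0.0234]
ee_rot: [0.997, -0.073, -0.0, 0.0]
ft_force: [1.1, 1.6, 2.1]
opening: 0.051
finger_force: 1.3
```

apply_moves:
  moves:
    - {"dp":[0,0,-0.15],"spin":0,"grip":0.6}
    - {"dp":[0,0,-0.15],"spin":0,"grip":0.6}
    - {"dp":[0,0,-0.15],"spin":0,"grip":0.6}
    - {"dp":[0,0,-0.15],"spin":0,"grip":0.6}
    - {"dp":[0,0,-0.2],"spin":0,"grip":0.6}
    - {"dp":[0,0,-0.3],"spin":0,"grip":0.6}
    - {"dp":[0,0,-0.5],"spin":0,"grip":0.6}
    - {"dp":[0,0,-0.8],"spin":0,"grip":0.6}
    - {"dp":[0,0,-0.8],"spin":0,"grip":0.6}
    - {"dp":[0,0,-0.8],"spin":0,"grip":0.6}

```text
time_s: 9.65
ee_pos: [0.5632, -0.2349, 0.1854]
ee_rot: [0.997, -0.073, 0.0, 0.0]
ft_force: [-0.3, -0.4, 0.8]
opening: 0.0511
finger_force: 0.0
```

apply_moves:
  moves:
    - {"dp":[-0.9,0,-0.6],"spin":0,"grip":0.6}
    - {"dp":[-0.9,0,-0.3],"spin":0,"grip":0.6}
    - {"dp":[-0.4,0,0],"spin":0,"grip":0.6}
    - {"dp":[0,0,0],"spin":0,"grip":0.6}
    - {"dp":[0,0,0],"spin":0,"grip":0.6}
    - {"dp":[0,0,0],"spin":0,"grip":0.6}

```text
time_s: 10.25
ee_pos: [0.4778, -0.222, 0.2194]
ee_rot: [0.997, -0.073, 0.001, 0.0]
ft_force: [-0.2, 0.4, -0.1]
opening: 0.0511
finger_force: 0.0
```

Run:
```python
from h import *
import pickle
D=cam("wrist");E=cam("scene");F=cam("side");pickle.dump((D,E,F),open("d6.pkl","wb"))
D0=pickle.load(open("d0.pkl","rb"))
th,o=np.radians(-8.28),np.array([.5809,-.2569])
s=telemetry.state();print(s["time_s"],s["ee_pos"],s["ft_force"],w2m(s["ee_pos"],th,o))
P=lambda d,m:proj(d,np.r_[m2w(m[:2],th,o),m[2]])
# profile of grey along the runway at y=-10, deck height: where the bright deck ends at the cube's rear foot; and at y=+3, flap top
g=cv2.cvtColor(D["img"],cv2.COLOR_BGR2GRAY)
for y,z in((-.010,.008),(-.010,.044),(.003,.0488)):
    print(y,z,[(x,int(g[tuple(P(D,(x/1e3,y,z))[::-1].round().astype(int))])) for x in range(-60,46,4)])
# flap shut: bar near corners, dark/light step across bar's outer edge at shut height
print("across bar",[(y,int(g[tuple(P(D,(-.032,y/1e3,.0488))[::-1].round().astype(int))])) for y in range(20,80,3)])
def blob(d,lo,hi):
    m=cv2.inRange(cv2.cvtColor(d["img"],cv2.COLOR_BGR2HSV),lo,hi);n,_,st,c=cv2.connectedComponentsWithStats(m)
    return [(c[i].round(1).tolist(),int(st[i,4])) for i in range(1,n) if st[i,4]>30]
for n,d in(("scene",E),("side",F)):
    for lo,hi in(((0,150,100),(8,255,255)),((60,100,50),(85,255,255))): print(n,blob(D0[n],lo,hi),blob(d,lo,hi))
# picture change in scene round mount, by region
df=cv2.absdiff(E["img"],D0["scene"]["img"]).max(2)
for nm,m in(("dish",(385,233,415,257)),("level",(410,203,432,220)),("driver",(275,178,320,232)),("bar",(308,180,345,222))):
    a,b,c,e=m;print(nm,df[b:e,a:c].mean().round(1),(df[b:e,a:c]>40).sum())
```

```text
10.4 [ 0.47725633 -0.22184234  0.21894266] [ 0.44478167 -0.48021765 -0.15348927] [-0.10761198  0.01976642]
-0.01 0.008 [(-60, 227), (-56, 227), (-52, 225), (-48, 227), (-44, 227), (-40, 226), (-36, 226), (-32, 225), (-28, 226), (-24, 225), (-20, 226), (-16, 226), (-12, 226), (-8, 226), (-4, 198), (0, 197), (4, 198), (8, 57), (12, 67), (16, 73), (20, 73), (24, 105), (28, 190), (32, 188), (36, 187), (40, 186), (44, 185)]
-0.01 0.044 [(-60, 207), (-56, 208), (-52, 138), (-48, 225), (-44, 209), (-40, 202), (-36, 225), (-32, 215), (-28, 140), (-24, 204), (-20, 208), (-16, 169), (-12, 223), (-8, 189), (-4, 171), (0, 191), (4, 56), (8, 72), (12, 75), (16, 72), (20, 179), (24, 186), (28, 186), (32, 185), (36, 184), (40, 182), (44, 93)]
0.003 0.0488 [(-60, 227), (-56, 226), (-52, 227), (-48, 227), (-44, 227), (-40, 227), (-36, 226), (-32, 226), (-28, 226), (-24, 225), (-20, 225), (-16, 225), (-12, 194), (-8, 192), (-4, 192), (0, 109), (4, 195), (8, 194), (12, 194), (16, 192), (20, 192), (24, 191), (28, 188), (32, 188), (36, 187), (40, 130), (44, 96)]
across bar [(20, 175), (23, 153), (26, 170), (29, 180), (32, 178), (35, 181), (38, 180), (41, 176), (44, 177), (47, 176), (50, 179), (53, 178), (56, 179), (59, 172), (62, 174), (65, 161), (68, 136), (71, 94), (74, 91), (77, 155)]
scene [([274.1, 124.8], 31), ([444.6, 158.7], 76), ([292.9, 210.4], 391)] [([274.1, 125.0], 34), ([444.2, 158.8], 85), ([293.1, 209.9], 370)]
scene [([419.9, 210.1], 62)] [([419.9, 210.1], 62)]
side [([349.2, 122.8], 46), ([167.6, 164.4], 45), ([284.8, 227.9], 406)] [([167.8, 164.4], 47), ([284.0, 227.2], 377)]
side [] []
dish 10.5 0
level 9.7 0
driver 19.2 303
bar 13.5 70
```

```bash
python3 -c "
from bench import job
print(job.close_job())"
```

```text
the job is handed in; nothing more can be done
None
```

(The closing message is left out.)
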